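# Load the slide cassette into the slide reader

### The arm

A 6-joint arm with a two-finger parallel gripper is mounted at the origin on the work surface. World frame = base frame: x ahead of the robot, y to its left, z up, the work surface at z = 0. Lengths are in mm, angles in rad, forces in N, time in s.
With the tool pointing down it reaches from about 350 to 975 mm from the base axis. Payload 7.1 kg.
Tool frame: the origin (TCP) lies on the front face of the gripper's body, between the roots of the fingers; the fingertips stand 80 mm ahead of it and the grasp point (between the pads) lies 61 mm ahead of it (env.tips_ahead is the distance from the TCP to the fingertips, in mm); z points along the fingers, y is the direction in which the jaws open and shut (so a half turn about z gives the same grasp; the last joint's range is limited). The gripper opens to 88 mm and grips with 3 to 60 N. Pads are 20 mm wide; open, the fingers measure 115 mm over their backs; the gripper's body (75 mm by 178 mm) begins 61 mm behind the grasp point.
Start: joints at [-1.322, 0.423, 1.63, -0, 1.089, -0.019], TCP at [165.4, -602.701, 302.675] pointing down, gripper open.
Joint ranges: [-3, 3], [-0.9, 2.11], [0.09, 2.58], [-1.31, 4.45], [0.11, 2.69], [-2.54, 2.54]. Speed limits (rad/s): [2.39, 2.39, 3.01, 3.14, 3.14, 3.14].

### API

Orientations are given as a unit quaternion [x, y, z, w].
In Python, from station import env, set_gripper, viewer, workorder gives the robot as it stands. Calls block until the motion is done:
- env.reach(position, orientation): joint-space move of the TCP to a pose.
- env.move_l(position, rot=None, rate=150, f_stop=None): straight line of the TCP; rot=None keeps the orientation; rate is the mean speed in mm/s. With f_stop (N) it stops when the force on the tool has changed by that much, and returns True; else False.
- env.move_joints(angles): joint-space move.
- set_gripper(opening): finger opening in mm; the grip force is fixed at half the most; returns when the fingers have stopped.
- env.hold(seconds).
- env.ik(position, orientation): joint angles nearest the present ones, or None.
- env.read_state(): the state.
- viewer.camera(name): name is "side" or "top"; returns the picture (420x560x3 uint8, blue, green, red); there is no depth.
- viewer.camera_params(name): a dict with "fx", "fy", "cx", "cy" (pixels), "dist" ([k1, k2, p1, p2, k3] as OpenCV has them; the pictures are not rectified), "pose" (4x4, takes a point from camera to world coordinates). Camera axes: x right, y up, looking along -z (the intrinsics and any distortion apply to the point x, -y, -z); pixel columns grow to the right and rows downward; lengths in mm; the calibration is good to about 2 mm. A picture is of the moment at which its call begins. camera_params takes no time and is no camera call.
A pose or a line that the arm cannot do raises env.IKError and nothing moves.
- workorder.sign_off(): hands the job in, once; it reports no verdict.
The state is a dict: "time_s": time; "qpos": joint angles; "dq": joint speeds; "tau": joint torques, N m; "tool_pos": TCP position; "orientation": TCP orientation; "force": force on the tool from outside, world axes, zero at the start; "wrist_torque": the same for the moment, N m; "width": finger opening in mm.
Only numpy, scipy, OpenCV 4.12 (cv2) and the standard library are available. Lean on these libraries where they do the work, as an engineer would, in place of code of your own. Each camera call takes 0.05 s, during which the arm holds its last target. There are 200 camera calls.

### The job

Stand the grey slide cassette from the bench on the low end of the slide reader's loading ramp and push it up between the rails and under the two hold-down bars until it has pressed the sprung stop plate at the top fully home. Feel for the end of the plate's travel and do not ram it: the push on the plate must stay under 20 N. Leave the cassette resting against the pressed plate by itself, and leave the glassware and dishes where they stand.

Things in the scene. Friction and masses are not known exactly. Their poses are not given: they have to be found in the camera images.
- cassette_center (a point): centre of the slide cassette: an upright grey plastic open box holding glass slides on edge, 100 mm long (its x), 40 mm wide (its y), 46 mm high (its z), about 0.3 kg; this point lies 23 mm above its underside. Both ends are alike. Starts upright on the bench. Stays where it is left on the ramp, even against the plate's spring (friction 0.5 to 0.7)
- chute: loading ramp of the slide reader: a grey fixed board sloping at 8 degrees, 96 mm wide, 325 mm long. Origin: on its upper surface, middle of its lower edge, level with the bench. x points up the slope along the middle line, y across, z square to the sloping surface. Bare below x = 85 mm, railed above. The white reader housing (130 mm wide, 135 mm high) begins at about x = 325 mm
- chute_mouth (a point): start of the straight channel on the ramp, on the surface, 115 mm up the slope from the lower edge, on the middle line; axes as the ramp's. From here two rails, 9 mm high, 5 mm thick, 45 mm apart inside, run to the top; in the 30 mm before it two guides narrow like a funnel from about 66 to 45 mm
- chute_bar (a point): middle of the underside of the first of two steel hold-down bars (8 mm wide, 6 mm thick) that cross over the channel at 205 and 250 mm up the slope, undersides 52 mm above the ramp surface, posts 40 mm either side of the middle line. The cassette passes under them, a hand does not
- plate (a joint): travel of the sprung black stop plate at the top of the channel (36 mm wide, 9 to 39 mm above the ramp): 0 = out, 0.005 m = home on a hard end; pressed, it moves up the slope; weak spring, under 0.6 N. Its stem is clamped at a depth that differs each time and is not measured: the face when out lies 245 to 285 mm up the slope from the lower edge. Over 20 N damages it
- beaker: small glass beaker, 50 mm across, 60 mm high; bystander, not to be moved; origin at the centre of its underside
- flask: small conical flask, 72 mm across its foot, 104 mm high; bystander, not to be moved; origin at the centre of its underside
- measure: measuring cylinder, 56 mm foot, 128 mm high; bystander, not to be moved; origin at the centre of its underside
- dropper: amber dropper bottle with red cap, 36 mm across, 70 mm high; bystander, not to be moved; origin at the centre of its underside
- dish1: closed petri dish, 60 mm across, 14 mm high; bystander, not to be moved; origin at the centre of its underside
- dish2: closed petri dish, 60 mm across, 14 mm high; bystander, not to be moved; origin at the centre of its underside

How it is judged (in metres and radians):
On the way:
1. the cassette stands on the low part of the ramp, below the hold-down bars (x of cassette_center in the frame of chute between 0.03 and 0.13 m and y of cassette_center in the frame of chute between -0.015 and 0.015 m and z of cassette_center in the frame of chute between 0.018 and 0.031 m), for 0.2 s.
At the end, for the whole second after the job is handed in: the cassette stands still in the channel of the ramp under the hold-down bars (within 5 mm of the middle line, flat on the ramp), by itself holding the stop plate pressed at least 3.5 mm of its 5 mm (value of joint plate above 0.0035 m and x of cassette_center in the frame of chute between 0.19 and 0.25 m and y of cassette_center in the frame of chute between -0.005 and 0.005 m and z of cassette_center in the frame of chute between 0.019 and 0.028 m and angle between the x axis of cassette_center and the x axis of chute, either way round below 0.12 rad and linear speed of cassette below 0.01 m/s); the robot touches nothing.
It fails at once if the cassette pushes on the stop plate with more than 20 N (contact force between cassette and plate above 20 N).
It fails at once if glassware or a dish is moved more than 20 mm (distance of any of beaker, flask, measure, dropper, dish1, dish2 from where it was at the start of the episode above 0.02 m).
It also fails if it takes over 58 s, if anything falls off the work surface, if the arm or the gripper's body presses on something with over 40 N, if the wrist force passes 120 N, or if a joint passes its speed limit or range.

## Working session

There is one attempt and no reset: what is moved stays moved. The work goes in short steps, each a Python script; the robot and the scene stay as the last script left them, time stands still between calls to the robot, and variables do not carry over. Pictures are saved under pics/ and viewed, about 8 in all and at most 12, crops included, and the job is handed in when it is done.

```bash
ls; mkdir -p pics
python3 - <<'E'
from station import env, viewer
import cv2
for n in("top","side"):
    cv2.imwrite(f"pics/{n}0.png",viewer.camera(n)); print(n,viewer.camera_params(n))
print(env.read_state())
E
```

```text
pics
top {'fx': 431.46393248767293, 'fy': 431.46393248767293, 'cx': 275.55534854520323, 'cy': 196.92685779344473, 'dist': array([0.01415579, 0.        , 0.        , 0.        , 0.        ]), 'pose': array([[-8.16256189e-02,  9.75752005e-01, -2.03089347e-01,
         3.82954153e+02],
       [-9.96647115e-01, -7.87590592e-02,  2.21706736e-02,
        -7.44154070e+01],
       [ 5.63795335e-03,  2.04218107e-01,  9.78909178e-01,
         9.51221408e+02],
       [ 0.00000000e+00,  0.00000000e+00,  0.00000000e+00,
         1.00000000e+00]])}
side {'fx': 399.1442626068157, 'fy': 399.1442626068157, 'cx': 275.5661651026077, 'cy': 203.6351746816823, 'dist': array([-0.03227471,  0.        ,  0.        ,  0.        ,  0.        ]), 'pose': array([[ 9.78687332e-01,  1.53088227e-01, -1.36876224e-01,
         4.58034952e+02],
       [-2.05352837e-01,  7.25850674e-01, -6.56483824e-01,
        -5.89518524e+02],
       [-1.14824501e-03,  6.70600324e-01,  7.41817961e-01,
         6.57130635e+02],
       [ 0.00000000e+00,  0.00000000e+00,  0.00000000e+00,
         1.00000000e+00]])}
{'time_s': 0.1, 'qpos': array([-1.32197870e+00,  4.23731373e-01,  1.63057411e+00,  1.18213155e-06,
        1.08861423e+00, -1.90091979e-02]), 'dq': array([ 3.01040779e-04, -2.50159727e-03, -1.32263066e-03,  6.39980685e-05,
       -1.02278553e-03, -7.93742984e-04]), 'tau': array([ 1.23273608e-04, -5.45615566e+01, -2.74323589e+01,  6.45129033e-02,
        1.87739369e-02, -2.01351281e-05]), 'tool_pos': array([ 165.32411445, -602.34588805,  302.01550515]), 'orientation': array([ 9.91046809e-01,  1.33513230e-01, -7.55549561e-05, -6.59216840e-04]), 'force': array([ 0.39593014,  0.55809638, -0.03705036]), 'wrist_torque': array([ 0.03689793, -0.0168877 , -0.01697687]), 'width': 87.68778403964377}
```

View pics/top0.png

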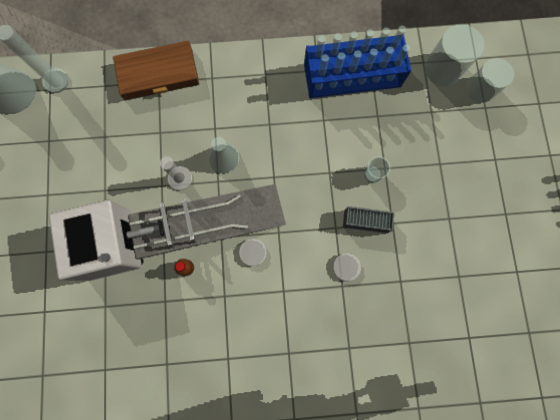

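View pics/side0.png

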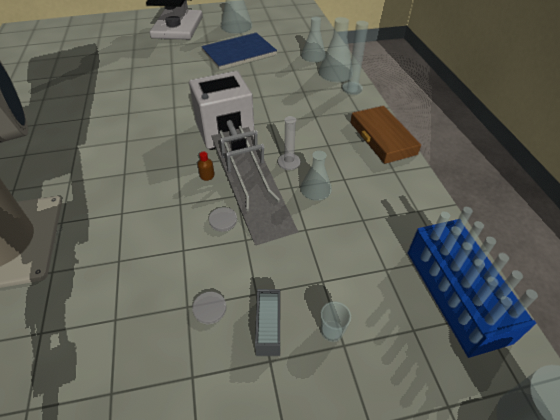

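The top view shows the cassette at about (369,219), the ramp's low edge at about (278,187)–(284,222), and the dishes at (252,252) and (347,267). The beaker is near (377,168). The side view shows the ramp foot at about (255,241)–(297,232) and the cassette at (267,322). Next I'll enlarge both.

Run:
```python
import cv2,numpy as np
t=cv2.imread("pics/top0.png");s=cv2.imread("pics/side0.png")
g=lambda im:cv2.convertScaleAbs(im,alpha=1.6,beta=10)
def crop(im,x0,y0,x1,y1,k):
    c=cv2.resize(g(im[y0:y1,x0:x1]),None,fx=k,fy=k,interpolation=cv2.INTER_CUBIC)
    for x in range((x0+9)//10*10,x1,10):
        cv2.line(c,((x-x0)*k,0),((x-x0)*k,6 if x%50 else 16),(0,0,255),1)
    for y in range((y0+9)//10*10,y1,10):
        cv2.line(c,(0,(y-y0)*k),(6 if y%50 else 16,(y-y0)*k),(0,0,255),1)
    return c
cv2.imwrite("pics/topz.png",crop(t,100,170,300,270,4))
a=crop(s,190,110,310,250,4); b=crop(s,240,270,300,370,5)
h=max(a.shape[0],b.shape[0]); p=lambda c:cv2.copyMakeBorder(c,0,h-c.shape[0],0,0,cv2.BORDER_CONSTANT)
cv2.imwrite("pics/sidez.png",np.hstack([p(a),p(b)]))
```

```text
(no output)
```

View pics/topz.png

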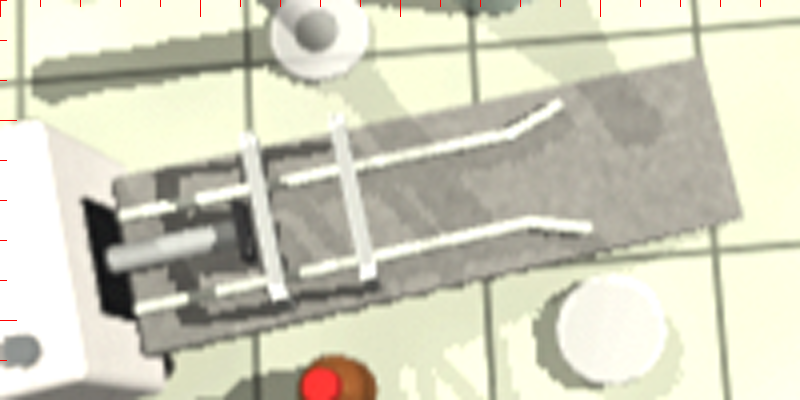

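View pics/sidez.png

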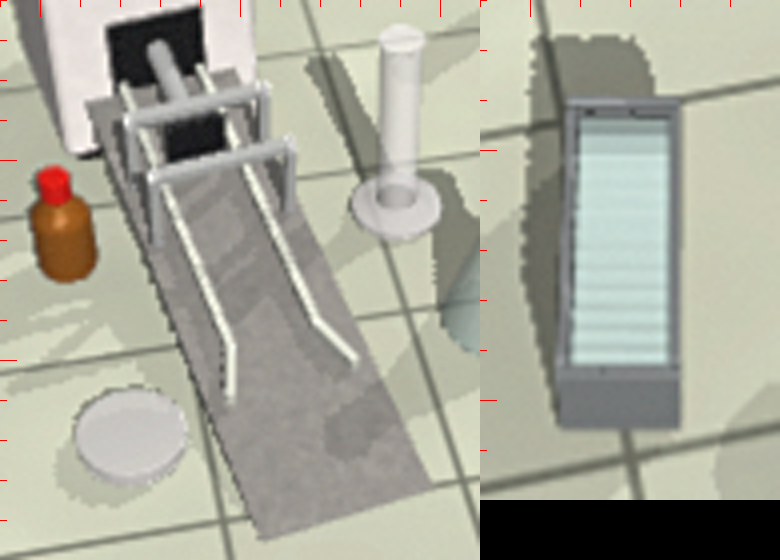

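The crops give these positions.
- **Ramp, top view:** low corners at about (274.1,184.1) and (285.1,223.9), high corners at about (127.9,214.1) and (136.1,258.1).
- **Ramp, side view:** low corners at about (255.1,244.6) and (297.9,231.4).
- **Rail bends, top view:** about (228.4,202.9) and (232.1,224.1).
- **Cassette rim, side view:** (256.8,289.2), (279.8,289.2), (279.6,344) and (255,344).

I'll cast rays from these.

```bash
cat > h.py <<'E'
import numpy as np, cv2
from station import env,set_gripper,viewer,workorder
from scipy.spatial.transform import Rotation as R
def rays(cam,px):
    p=viewer.camera_params(cam); K=np.array([[p["fx"],0,p["cx"]],[0,p["fy"],p["cy"]],[0,0,1]])
    u=cv2.undistortPoints(np.array(px,float).reshape(-1,1,2),K,p["dist"])[:,0]
    return p["pose"][:3,3],np.c_[u[:,0],-u[:,1],-np.ones(len(u))]@p["pose"][:3,:3].T
def cast(cam,px,n=(0,0,1),d=0):   # plane n.x=d
    o,v=rays(cam,px); n=np.array(n,float); return o+v*((d-n@o)/(v@n))[:,None]
E
cat > m.py <<'E'
from h import *
np.set_printoptions(precision=2,suppress=True)
tl=cast("top",[(274.1,184.1),(285.1,223.9)]); sl=cast("side",[(297.9,231.4),(255.1,244.6)])
print("low top",tl,"side",sl,np.linalg.norm(tl[0]-tl[1]),np.linalg.norm(sl[0]-sl[1]))
lo=(tl+sl)/2; o=lo.mean(0); e=lo[0]-lo[1]; yaw=np.arctan2(e[0],-e[1])+np.pi/2*0
# x-axis perpendicular to edge, pointing toward the housing
hi=cast("top",[(127.9,214.1),(136.1,258.1)],d=45).mean(0); yaw=np.arctan2(*(hi-o)[1::-1])
k=lambda dst,x0,y0:[(x/4-.375+x0,y/4-.375+y0) for x,y in dst]
for it in range(3):
    C=R.from_euler("ZY",[yaw,-np.radians(8)]).as_matrix(); n=C[:,2]
    f=lambda cam,px,h:(cast(cam,px,n,n@o+h)-o)@C
    t=f("top",k([(515,133),(530,218),(121,215),(137,309)],100,170),9)
    s=f("side",k([(316,321),(232,346),(200,68),(124,87)],190,110),9)
    b=f("top",k([(113,178),(146,354)],100,170),0)
    bt=f("top",k([(338,122),(369,272),(248,137),(279,294)],100,170),58)
    print("yaw",np.degrees(yaw),"o",o,"\nrails top",t,"\nside",s,"\nboard top",b,"\nbars",bt)
    d=[np.arctan2(q[2:,1].mean()-q[:2,1].mean(),q[2:,0].mean()-q[:2,0].mean()) for q in(t,s)]; print("dyaw deg",np.degrees(d))
    yaw+=np.mean(d); off=C@[np.mean([(t[:2,0]-115).mean(),(s[:2,0]-115).mean()])*0,np.mean([t[:,1].mean(),s[:,1].mean()]),0]; o=o+off
k5=lambda dst:[((x-480)/5-.4+240,y/5-.4+270) for x,y in dst]
r=cast("side",k5([(566,98),(681,98),(680,372),(557,372)]),d=46); q=cast("side",k5([(680,430),(557,430)]))
print("rim",r[:,:2],r.mean(0),np.degrees(np.arctan2(*((r[0]+r[1]-r[2]-r[3])[1::-1]))),"low edge",q)
im=cv2.imread("pics/top0.png"); g=im[200:240,335:400].max(2); m=(g<95).astype(np.uint8)
c,_=cv2.findContours(m,0,2); c=max(c,key=cv2.contourArea); bx=cv2.boxPoints(cv2.minAreaRect(c))+[335,200]
print(bx); w=cast("top",bx,d=46); print(w,w.mean(0),np.linalg.norm(w-np.roll(w,1,0),axis=1))
E
python3 m.py
```

```text
low top [[ 610.16  -95.1     0.  ]
 [ 517.54 -112.11    0.  ]] side [[ 608.87  -94.1     0.  ]
 [ 515.55 -109.21    0.  ]] 94.17210021287163 94.53180751442207
yaw 99.2052847159932 o [ 563.03 -102.63    0.  ] 
rails top [[110.87 -24.96   9.  ]
 [113.22  22.76   9.  ]
 [320.55 -25.27   9.  ]
 [321.    25.11   9.  ]] 
side [[115.75 -23.5    9.  ]
 [114.61  25.6    9.  ]
 [321.57 -23.14   9.  ]
 [320.47  25.85   9.  ]] 
board top [[322.49 -47.73   0.  ]
 [321.84  47.77   0.  ]] 
bars [[201.57 -39.05  58.  ]
 [201.69  39.96  58.  ]
 [246.65 -40.77  58.  ]
 [246.62  40.95  58.  ]]
dyaw deg [0.28 0.09]
yaw 99.38849156842615 o [ 562.73 -102.68    0.  ] 
rails top [[110.79 -25.62   9.  ]
 [113.29  22.1    9.  ]
 [320.47 -26.59   9.  ]
 [321.08  23.79   9.  ]] 
side [[115.68 -24.17   9.  ]
 [114.69  24.93   9.  ]
 [321.51 -24.46   9.  ]
 [320.54  24.54   9.  ]] 
board top [[322.34 -49.06   0.  ]
 [321.99  46.45  -0.  ]] 
bars [[201.45 -39.97  58.  ]
 [201.81  39.05  58.  ]
 [246.52 -41.84  58.  ]
 [246.75  39.89  58.  ]]
dyaw deg [ 0.1  -0.09]
yaw 99.39027813808993 o [ 563.4  -102.57    0.  ] 
rails top [[110.79 -24.94   9.  ]
 [113.29  22.78   9.  ]
 [320.47 -25.91   9.  ]
 [321.08  24.47   9.  ]] 
side [[115.68 -23.49   9.  ]
 [114.69  25.62   9.  ]
 [321.51 -23.78   9.  ]
 [320.54  25.21   9.  ]] 
board top [[322.34 -48.38  -0.  ]
 [321.99  47.12   0.  ]] 
bars [[201.45 -39.3   58.  ]
 [201.81  39.73  58.  ]
 [246.52 -41.16  58.  ]
 [246.75  40.57  58.  ]]
dyaw deg [ 0.1 -0.1]
rim [[ 498.   -237.42]
 [ 536.97 -245.62]
 [ 515.96 -340.9 ]
 [ 478.13 -332.97]] [ 507.26 -289.23   46.  ] 77.91081411161002 low edge [[ 516.12 -341.55    0.  ]
 [ 476.23 -333.18    0.  ]]
[[332.93 233.71]
 [335.6  205.72]
 [396.62 211.53]
 [393.95 239.52]]
[[ 482.14 -208.94   46.  ]
 [ 541.32 -221.14   46.  ]
 [ 518.35 -349.26   46.  ]
 [ 459.65 -335.37   46.  ]] [ 500.36 -278.68   46.  ] [128.42  60.42 130.16  60.32]
```

The two views agree on the ramp to about 2 mm. Next I'll find the bystanders' positions in the ramp and cassette frames and check that the planned poses are reachable.

```bash
cat >> h.py <<'E'
YAW=np.radians(99.35); C=R.from_euler("ZY",[YAW,-np.radians(8)]).as_matrix()
O=np.array([563.2,-102.5,0])-2.3*C[:,0]
ch=lambda x,y,z:O+C@np.array([x,y,z],float)
CAS=np.array([507.3,-289.2,0]); CY=np.radians(77.9)
def down(M,turn=0): # tool z = -M z ; tool x = M x turned by `turn` about M z
    return (R.from_matrix(M)*R.from_euler("z",turn)*R.from_euler("x",np.pi)).as_quat()
QG=down(R.from_euler("z",CY).as_matrix()); QP=down(C);
E
python3 - <<'E'
from h import *
np.set_printoptions(precision=1,suppress=True)
Rc=R.from_euler("z",CY).as_matrix()
for n,p,z in [("measure",(179,178),4),("flask",(224,159),0),("dish1",(252,252),14),("dish2",(347,267),14),("dropper",(181,267),70),("beaker",(374,176),0)]:
    w=cast("top",[p],d=z)[0]; print(n,w,"chute",(w-O)@C,"cas",(w-CAS)@Rc)
for t in (0,np.pi):
    for n,p,M in [("grasp",CAS+[0,0,92],Rc),("pre",CAS+[0,0,170],Rc),("place",ch(60,0,93),C)]:
        print(t,n,env.ik(p,down(M,t)))
for t in (np.pi/2,-np.pi/2):
    for x in(-15,180): print("push",t,x,env.ik(ch(x,0,94),down(C,t)))
E
```

```text
measure [640.5 118.    4. ] chute [ 205.8 -112.1  -24.6] cas [426.  -44.9   4. ]
flask [678.3  14.6   0. ] chute [  98.2 -132.6  -13.5] cas [ 332.9 -103.5    0. ]
dish1 [460.4 -35.   14. ] chute [86.7 90.5  2.3] cas [238.7  99.2  14. ]
dish2 [ 411.9 -236.    14. ] chute [-101.8  171.    28.8] cas [ 32.  104.4  14. ]
dropper [437.4 107.2  70. ] chute [237.1  90.   37.7] cas [372.9 151.4  70. ]
beaker [ 610.8 -323.3    0. ] chute [-221.1  -11.1   31.4] cas [ -11.7 -108.3    0. ]
0 grasp [-0.5  0.7  1.8 -0.   0.7 -0.3]
0 pre [-0.5  0.5  1.8 -0.   0.8 -0.3]
0 place [-0.2  0.6  1.9  0.2  0.7 -0.5]
3.141592653589793 grasp None
3.141592653589793 pre None
3.141592653589793 place None
push 1.5707963267948966 -15 [-0.3  0.7  1.8  0.2  0.7 -2.2]
push 1.5707963267948966 180 [ 0.   0.6  1.9  0.2  0.7 -1.9]
push -1.5707963267948966 -15 [-0.3  0.7  1.8  0.2  0.7  1. ]
push -1.5707963267948966 180 [0.  0.6 1.9 0.2 0.7 1.3]
```

Run:
```python
from h import *
set_gripper(84)
env.reach(CAS+[0,0,180],QG)
print(env.move_l(CAS+[0,0,92],rate=120,f_stop=15))
set_gripper(30); s=env.read_state(); print("w",s["width"],s["force"],s["time_s"])
env.move_l(CAS+[0,0,190],rate=150); print("lifted",env.read_state()["width"],env.read_state()["force"])
env.reach(ch(60,0,150),QP)
env.move_l(ch(60,0,100),rate=80); env.hold(.3)
print("touch",env.move_l(ch(60,0,90),rate=12,f_stop=5))
s=env.read_state(); print((s["tool_pos"]-O)@C,s["force"],s["width"],s["time_s"])
im=[viewer.camera(n) for n in("top","side")]
k=lambda c:cv2.resize(cv2.convertScaleAbs(c,alpha=1.5),None,fx=3,fy=3,interpolation=cv2.INTER_CUBIC)
cv2.imwrite("pics/place.png",np.hstack([k(im[0][150:310,170:300]),k(im[1][120:280,190:320])]))
```

```text
False
w 39.981099662739354 [ 0.22908726 -0.04877449  1.41134816] 3.7917
lifted 40.15197441413765 [-0.07061962  0.48372261 -3.8283715 ]
touch True
[6.00044469e+01 8.45885088e-02 9.21696394e+01] [0.04164483 0.48752809 4.3539623 ] 40.07211905136082 7.25
```

View pics/place.png

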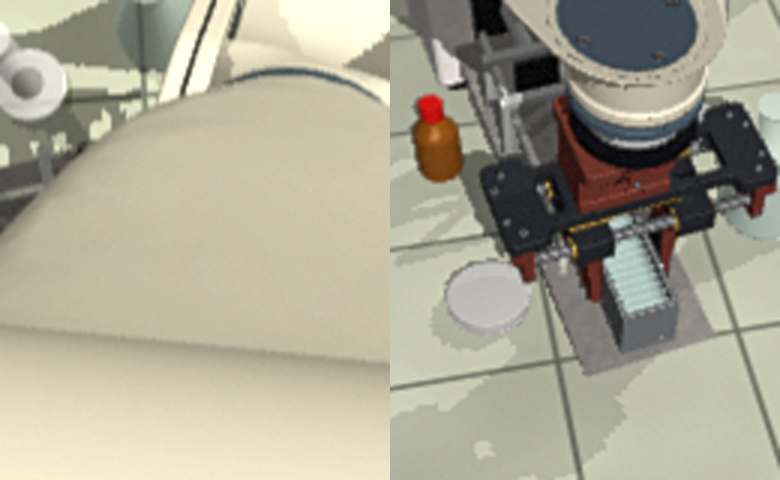

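The side view shows the cassette standing on the ramp between the fingers, with its near end at about crop (650,325), and contact came at the expected height. I'll release it, back off and look.

Run:
```python
from h import *
set_gripper(62)
env.move_l(ch(60,0,165),rate=150)
QU=down(C,-np.pi/2)
env.reach(ch(-60,0,165),QU)
set_gripper(0)
print(env.read_state()["time_s"],env.read_state()["width"])
im=[viewer.camera(n) for n in("top","side")]
k=lambda c:cv2.resize(cv2.convertScaleAbs(c,alpha=1.5),None,fx=3,fy=3,interpolation=cv2.INTER_CUBIC)
cv2.imwrite("pics/rel.png",np.hstack([k(im[0][150:310,170:300]),k(im[1][120:280,190:320])]))
```

```text
10.8417 0.5164893770377592
```

View pics/rel.png

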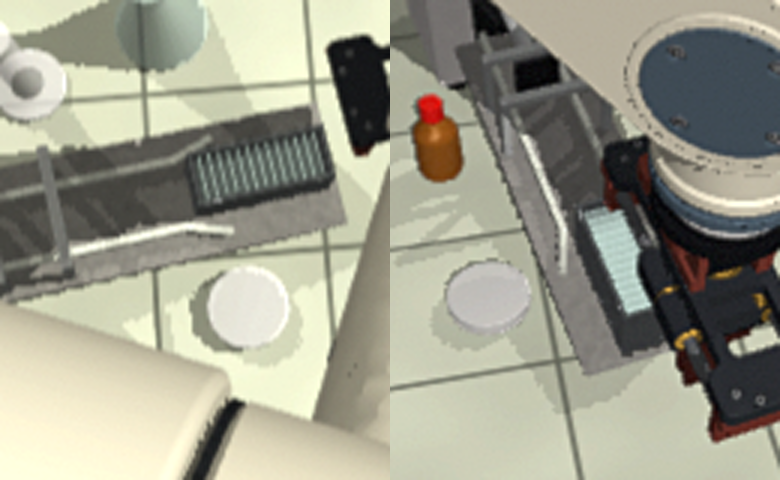

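Run:
```python
from h import *
np.set_printoptions(precision=1,suppress=True)
n=C[:,2]
c=[(x/3-.33+170,y/3-.33+150) for x,y in[(190,155),(200,213),(333,180),(325,127)]]
w=(cast("top",c,n,n@O+46)-O)@C; print(w,w.mean(0))
loc=lambda:(env.read_state()["tool_pos"]-O)@C
env.move_l(ch(-28,0,165),rate=120)
print(env.move_l(ch(-28,0,93),rate=80,f_stop=8)); env.hold(.3)
print("contact",env.move_l(ch(0,0,93),rate=20,f_stop=1.2),loc())
print(env.read_state()["force"]@C,env.read_state()["time_s"])
```

```text
[[105.9 -18.3  46. ]
 [108.4  23.5  46. ]
 [ 11.2  21.   46. ]
 [  7.3 -17.8  46. ]] [58.2  2.1 46. ]
False
contact True [-0.3  0.1 92.8]
[-1.  -0.1  0.7] 14.0333
```

Run:
```python
from h import *
np.set_printoptions(precision=2,suppress=True)
def st(l,r):
    s=env.read_state(); print(l,r,(s["tool_pos"]-O)@C,s["force"]@C,round(s["time_s"],2))
st("a",env.move_l(ch(70,0,93),rate=35,f_stop=6))
st("b",env.move_l(ch(125,0,93),rate=35,f_stop=6))
```

```text
a False [69.92  0.04 92.97] [-0.95 -0.85 -0.22] 16.18
b False [124.96   0.01  93.  ] [-1.2  -0.13 -0.25] 17.91
```

Run:
```python
from h import *
np.set_printoptions(precision=2,suppress=True)
r=env.move_l(ch(185,0,93),rate=8,f_stop=4)
s=env.read_state(); print(r,(s["tool_pos"]-O)@C,s["force"]@C,round(s["time_s"],2))
im=viewer.camera("side"); im2=viewer.camera("top")
k=lambda c:cv2.resize(cv2.convertScaleAbs(c,alpha=1.5),None,fx=3,fy=3,interpolation=cv2.INTER_CUBIC)
cv2.imwrite("pics/push.png",np.hstack([k(im2[150:310,110:240]),k(im[100:260,190:320])]))
```

```text
True [147.3    0.06  92.82] [-1.59 -0.54  1.49] 21.25
```

View pics/push.png

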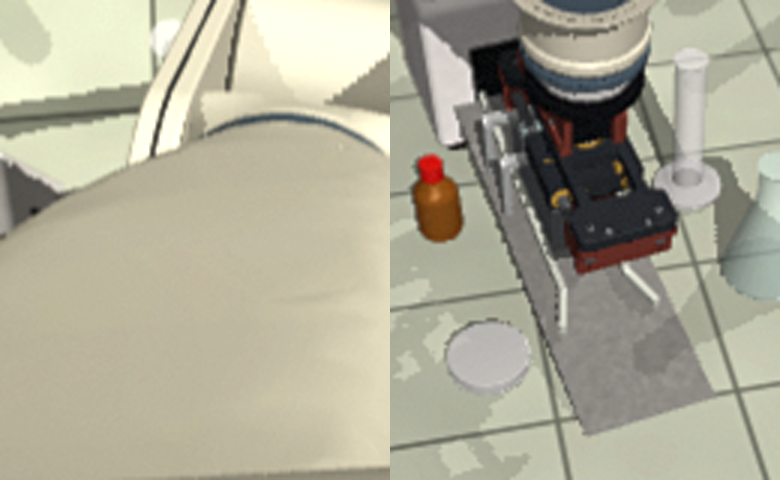

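The side view shows the hand above the channel on the low side of the bars, with the glassware where it was. The push stopped at TCP x=147, which puts the cassette's front at about 257. I need to know whether that is the plate's hard end or a snag, so I'll compare it with the plate's position in the first picture and press again gently.

Run:
```python
from h import *
np.set_printoptions(precision=2,suppress=True)
n=C[:,2]; print("plate top edge guess",(cast("top",[(163,231)],n,n@O+39)-O)@C)
def st(l,r):
    s=env.read_state(); print(l,r,(s["tool_pos"]-O)@C,s["force"]@C,round(s["time_s"],2))
st("0",0)
for i in range(2):
    st("p",env.move_l(ch(160,0,93),rate=6,f_stop=6)); env.hold(.2); st("h",0)
```

```text
plate top edge guess [[257.83  10.44  39.  ]]
0 0 [147.21   0.13  92.66] [-1.1  -0.8   1.25] 21.35
p True [147.43   0.26  92.46] [-0.98 -0.12  1.76] 21.96
h 0 [147.36   0.31  92.32] [-1.66  0.1   1.97] 22.16
p True [147.46   0.28  92.26] [-2.05  0.22  1.47] 22.73
h 0 [147.39   0.31  92.16] [-1.58 -1.06  2.68] 22.93
```

It is hard at the same place twice (147.4). I'll back off and check with a clear view.

Run:
```python
from h import *
np.set_printoptions(precision=2,suppress=True)
env.move_l(ch(125,0,93),rate=40); env.move_l(ch(60,0,93),rate=120); env.move_l(ch(40,0,200),rate=150)
env.reach(np.array([300,-420,330.]),QG)
print(env.read_state()["time_s"])
im=viewer.camera("side"); im2=viewer.camera("top")
cv2.imwrite("pics/side1.png",im); cv2.imwrite("pics/top1.png",im2)
k=lambda c,f:cv2.resize(cv2.convertScaleAbs(c,alpha=1.6,beta=10),None,fx=f,fy=f,interpolation=cv2.INTER_CUBIC)
cv2.imwrite("pics/end.png",np.hstack([k(im2[190:260,120:220],4),k(im[120:190,205:280],4)]))
```

```text
26.825
```

View pics/end.png

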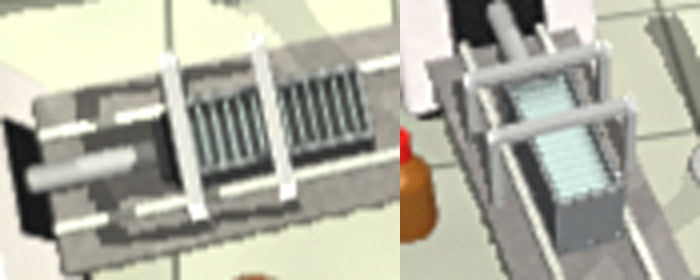

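The top crop shows the cassette under both bars. Its tail end is at about crop (368,103), and the dark plate is against its front at about (175,150). I'll compare the plate's back edge before and after the push, and measure the tail end.

Run:
```python
from h import *
np.set_printoptions(precision=1,suppress=True,linewidth=220)
def proj(cam,P):
    p=viewer.camera_params(cam); K=np.array([[p["fx"],0,p["cx"]],[0,p["fy"],p["cy"]],[0,0,1]])
    q=(P-p["pose"][:3,3])@p["pose"][:3,:3]*[1,-1,-1]
    return cv2.projectPoints(q,np.zeros(3),np.zeros(3),K,p["dist"])[0][:,0]
def prof(f,cam,xs,y,z):
    g=cv2.imread(f).max(2).astype(np.float32); a=[]
    for yy in y:
        q=proj(cam,np.array([ch(x,yy,z) for x in xs])).astype(np.float32)
        a.append(cv2.remap(g,q[:,:1],q[:,1:],cv2.INTER_LINEAR)[:,0])
    return np.mean(a,0)
xs=np.arange(238,290,2.)
print(xs)
for y in ([-15,-12],[9,12,15]):
    for f in("top0","top1"): print(y,f,prof(f"pics/{f}.png","top",xs,y,39))
n=C[:,2]
w=cast("top",[(120+x/4-.375,190+y/4-.375) for x,y in[(361,66),(371,136)]],n,n@O+46); print("tail top",(w-O)@C)
w=cast("side",[(205+(x-400)/4-.375,120+y/4-.375) for x,y in[(556,202),(621,187)]],n,n@O+46); print("tail side",(w-O)@C)
w=cast("side",[(205+(x-400)/4-.375,120+y/4-.375) for x,y in[(558,250),(622,238)]],n,n@O+0); print("tail foot",(w-O)@C)
```

```text
[238. 240. 242. 244. 246. 248. 250. 252. 254. 256. 258. 260. 262. 264. 266. 268. 270. 272. 274. 276. 278. 280. 282. 284. 286. 288.]
[-15, -12] top0 [ 87.   87.4  84.5  75.1  85.9 131.3 139.  139.2 123.6  80.3  66.7  55.7  49.5  54.9  74.2  86.6  87.   84.7  81.   75.7  75.6  67.3  59.1  71.4  74.3  56.4]
[-15, -12] top1 [ 49.5  87.6  69.3  43.2  81.9 132.9 141.2 141.4 122.6  56.2  19.7  34.1  49.   51.2  54.   53.5  54.6  53.6  56.   55.4  55.4  55.5  53.4  51.2  50.6  52.7]
[9, 12, 15] top0 [ 92.   93.2  92.5  88.1  90.2 131.7 138.8 140.1 123.9  70.5  34.6  39.3  32.1  33.2  49.1  55.1  55.1  55.2  55.4  54.2  57.1  59.5  60.8  61.   61.   61.4]
[9, 12, 15] top1 [ 70.7  91.5  76.9  65.3 102.7 136.3 140.1 142.1 124.8  55.3  16.3  22.6  29.1  34.   49.7  56.5  56.4  55.8  55.9  54.8  57.3  60.1  61.4  61.8  61.7  62.1]
tail top [[155.1 -18.5  46. ]
 [157.9  18.7  46. ]]
tail side [[159.8  19.7  46. ]
 [158.4 -17.   46. ]]
tail foot [[162.4  18.5   0. ]
 [158.8 -18.6   0. ]]
```

The tail end is at about 158–159, so the front is at about 258, which agrees with the fingers. The plate's back edge is unclear, so I'll look at the plate area before and after at high zoom.

Run:
```python
import cv2,numpy as np
k=lambda c,f:cv2.resize(cv2.convertScaleAbs(c,alpha=2.2,beta=10),None,fx=f,fy=f,interpolation=cv2.INTER_NEAREST)
L=[cv2.imread(f"pics/{n}.png") for n in("top0","top1","side0","side1")]
a=np.hstack([k(L[0][205:250,140:185],8),k(L[1][205:250,140:185],8)])
b=np.hstack([k(L[2][120:150,215:260],8),k(L[3][120:150,215:260],8)])
cv2.imwrite("pics/cmp.png",np.vstack([a,b])[:600])
```

```text
(no output)
```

View pics/cmp.png

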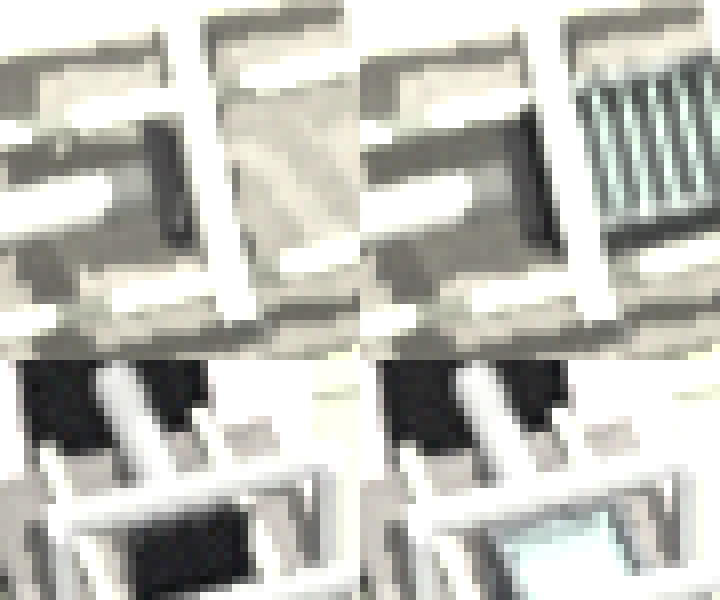

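The before/after pair shows that the plate has not moved. Its back edge is at about px 158–159 and the stem length is unchanged in both, so the hard stop was not the plate's end. Either the hand met something, such as its long body over the bars, or the cassette is hung up. I'll push again with the hand tilted so that the body's front end is raised well clear.

```bash
cat >> h.py <<'E'
TILT=np.radians(18)
M2=C@R.from_euler("y",-TILT).as_matrix()   # -z axis leans up the slope
QT=down(M2,-np.pi/2)
def tip(x,y,z): return ch(x,y,z)+M2[:,2]*80   # TCP for fingertip at chute x,y,z
def st(l,r=None):
    s=env.read_state(); p=(s["tool_pos"]-M2[:,2]*80-O)@C; print(l,r,np.round(p,2),np.round(s["force"]@C,2),round(s["time_s"],2))
E
python3 - <<'E'
from h import *
print(M2.T@C)
print(-M2[:,2]@C[:,0]>0)
env.reach(tip(60,0,100),QT)
env.move_l(tip(110,0,14),rate=120); env.hold(.3); st("start")
st("contact",env.move_l(tip(165,0,14),rate=15,f_stop=1.5))
st("push",env.move_l(tip(195,0,14),rate=8,f_stop=5)); env.hold(.2); st("held")
E
```

```text
[[ 9.51056516e-01  8.83717099e-17  3.09016994e-01]
 [ 9.90826760e-17  1.00000000e+00 -5.45065840e-18]
 [-3.09016994e-01 -3.32043086e-17  9.51056516e-01]]
True
start None [109.7   -0.2   14.44] [-0.04 -0.85 -0.79] 29.88
contact True [1.5011e+02 2.0000e-02 1.3790e+01] [-0.86 -1.56  0.56] 32.28
push True [150.15   0.27  13.3 ] [-0.14 -0.09  0.74] 33.09
held None [150.04   0.33  13.1 ] [-1.09  0.63 -0.27] 33.29
```

The cassette itself stops at the same place, so the hand was not the obstacle. I'll measure the plate's original face directly from the bottom edge of the black face (9 mm above the ramp) in the first side picture.

Run:
```python
from h import *
np.set_printoptions(precision=1,suppress=True,linewidth=200)
im=cv2.imread("pics/side0.png"); g=im.max(2)[125:165,225:255]
print(np.arange(225,255)); 
for i,r in enumerate(g): print(125+i,*r)
```

```text
[225 226 227 228 229 230 231 232 233 234 235 236 237 238 239 240 241 242 243 244 245 246 247 248 249 250 251 252 253 254]
125 13 15 45 82 98 102 103 96 56 18 13 12 15 11 29 34 74 138 143 142 143 144 143 141 141 140 141 142 138 113
126 13 10 23 73 94 102 104 102 85 38 13 12 10 34 114 116 89 140 144 145 146 144 141 131 140 141 141 141 130 119
127 13 10 9 46 85 98 104 110 110 65 22 8 6 25 105 130 106 138 135 124 121 105 99 97 136 144 143 144 129 114
128 13 14 11 28 75 95 105 114 116 101 42 17 21 28 71 126 125 106 94 88 87 81 85 86 120 143 143 145 130 111
129 13 12 8 12 56 88 104 111 116 114 73 70 85 76 59 103 139 112 81 79 79 86 90 89 100 140 145 145 129 115
130 13 14 11 14 31 79 96 108 115 117 99 84 88 83 64 75 140 140 93 85 86 88 91 89 89 122 141 133 125 139
131 29 39 47 68 45 68 90 104 111 115 111 86 83 83 77 62 113 145 117 92 90 91 94 98 98 112 121 116 117 141
132 75 77 81 86 51 50 81 98 109 115 115 100 82 80 78 68 101 145 136 105 99 107 110 111 111 112 113 111 112 121
133 86 87 87 86 50 42 71 90 105 112 115 107 79 78 85 89 101 122 122 111 110 114 114 113 113 110 106 105 97 94
134 8
[... 2423 characters left out ...]
3 82 78 73 74 138 145
158 46 42 71 91 90 74 123 125 84 74 78 80 88 91 90 90 84 80 78 78 79 82 88 82 81 80 79 69 107 142
159 48 42 69 94 92 69 104 138 112 81 85 87 87 88 88 85 81 80 81 79 86 87 83 80 80 81 80 73 71 138
160 46 42 68 92 94 76 98 144 138 93 89 90 86 86 82 80 80 80 82 82 89 90 87 80 79 80 82 78 55 107
161 50 40 69 94 93 79 73 137 136 109 93 89 81 77 81 79 77 79 86 89 91 91 90 82 81 79 80 80 60 70
162 77 47 60 90 94 82 67 101 126 118 94 89 80 76 79 79 79 86 89 89 90 89 91 90 88 81 79 81 76 68
163 82 47 58 92 95 88 76 70 121 125 96 83 79 80 80 81 86 88 89 89 90 87 87 89 84 80 79 81 80 67
164 82 48 54 91 94 88 79 66 98 124 108 81 79 80 81 86 89 88 88 90 90 88 88 87 87 81 82 82 82 75
```

Run:
```python
from h import *
a,b=[cv2.imread(f"pics/top{i}.png").max(2) for i in(0,1)]
print("cols 150..172")
for r in range(218,238): print(r,*a[r,150:173],"|",*b[r,150:173])
print("housing window",a[238:242,126:130].ravel())
from h import C,O,ch
def proj(P):
    p=viewer.camera_params("top"); K=np.array([[p["fx"],0,p["cx"]],[0,p["fy"],p["cy"]],[0,0,1]])
    q=(np.array(P)-p["pose"][:3,3])@p["pose"][:3,:3]*[1,-1,-1]
    return np.round(cv2.projectPoints(q,np.zeros(3),np.zeros(3),K,p["dist"])[0][:,0],1)
for z in(9,39): print("z",z,[ (x,y,*proj([ch(x,y,z)])[0]) for x in(250,255,260,265) for y in(-18,18)])
print("bar2",proj([ch(x,y,z) for x in(246,254) for y in(-18,18) for z in(58,)]))
print("front rim",proj([ch(x,y,46) for x in(258,) for y in(-20,20)]))
```

```text
cols 150..172
218 154 160 168 166 169 181 181 176 153 152 140 131 116 139 139 139 117 57 82 90 95 94 94 | 156 162 168 167 171 183 183 179 156 148 71 45 100 142 141 142 115 48 39 96 79 33 50
219 183 181 179 165 153 150 136 127 93 88 82 82 89 139 138 139 130 63 88 94 95 95 95 | 184 184 179 146 140 141 134 128 95 85 27 23 85 142 141 142 133 62 37 79 97 51 51
220 152 143 131 118 104 101 84 64 41 41 49 67 72 140 140 139 136 76 88 93 93 92 93 | 141 137 127 83 69 67 59 54 43 39 17 16 65 142 141 140 139 88 48 72 106 66 50
221 102 93 82 85 86 90 91 68 34 30 31 39 61 129 139 140 136 89 87 91 90 91 94 | 71 64 58 48 47 48 45 41 32 30 22 11 50 132 141 141 140 110 60 61 111 76 48
222 69 73 69 70 71 71 74 60 35 32 29 25 53 110 139 139 138 100 89 97 99 101 96 | 49 47 45 46 46 48 47 45 33 32 28 11 38 113 140 141 141 118 67 53 109 86 47
223 49 48 48 48 48 48 48 46 35 32 30 25 49 99 140 140 138 118 99 104 107 107 103 | 48 47 48 49 48 47 47 47 34 34 30 13 32 103 141 141 140 124 73 49 95 95 52
224 47 45 45 45 46 46 48 48 40 33 31 26 42 91 141 139 138 133 104 103 106 109 107 | 48 46 46 47 48 48 48 49 41 3
[... 2353 characters left out ...]
-18, np.float64(161.0), np.float64(220.5)), (260, 18, np.float64(164.2), np.float64(237.0)), (265, -18, np.float64(158.6), np.float64(221.0)), (265, 18, np.float64(161.8), np.float64(237.5))]
z 39 [(250, -18, np.float64(164.2), np.float64(216.8)), (250, 18, np.float64(167.6), np.float64(233.7)), (255, -18, np.float64(161.7), np.float64(217.3)), (255, 18, np.float64(165.1), np.float64(234.3)), (260, -18, np.float64(159.3), np.float64(217.8)), (260, 18, np.float64(162.6), np.float64(234.8)), (265, -18, np.float64(156.8), np.float64(218.4)), (265, 18, np.float64(160.1), np.float64(235.4))]
bar2 [[165.2 214.6]
 [168.7 231.8]
 [161.2 215.4]
 [164.6 232.7]]
front rim [[159.7 216. ]
 [163.4 235. ]]
```

The cassette's front is within about 2 mm of the unmoved plate, with a thin black gap still visible at col 162. So it is probably hung up just short of the plate. I'll probe off-centre with a bounded, gentle push to free it.

Run:
```python
from h import *
for y in(8,-8):
    env.move_l(tip(146,0,14),rate=30); env.move_l(tip(146,y,14),rate=40); st("pre")
    st(f"push y{y}",env.move_l(tip(160,y,14),rate=10,f_stop=7)); env.hold(.1); st("h")
```

```text
pre None [146.07   8.4   13.98] [ 0.35 -0.37 -0.26] 33.92
push y8 True [150.55   7.8   13.91] [-1.79  0.57  1.4 ] 34.63
h None [150.5    7.87  13.74] [-2.65 -0.45  2.4 ] 34.73
pre None [146.04  -8.3   14.  ] [-0.19  0.47 -0.05] 35.55
push y-8 True [150.71  -8.26  13.93] [-2.42  0.53  1.63] 36.27
h None [150.65  -8.21  13.78] [-2.67  0.68  1.76] 36.38
```

This changes the reading. Before the push, bright gap pixels (41–140) lay just ahead of the grey strip, at rows 218–220 and 229–233, cols 160–162. After it they are replaced by a black plate (11–27) against the strip. So the strip is a fixed backing and the thin black plate has closed onto it. The stop is also hard and square at y = −8, 0 and +8. The plate is home, so I'll retreat and do a last check.

Run:
```python
from h import *
env.move_l(tip(120,0,16),rate=60); env.move_l(tip(60,0,120),rate=150)
env.reach(np.array([300,-420,330.]),QG); st("away")
t=viewer.camera("top"); s=viewer.camera("side"); cv2.imwrite("pics/top2.png",t)
a,b,c=[x.max(2).astype(int) for x in(cv2.imread("pics/top0.png"),cv2.imread("pics/top1.png"),t)]
for r in(219,220,222,228,232,233): print(r,a[r,157:165],b[r,157:165],c[r,157:165])
k=lambda c,f:cv2.resize(cv2.convertScaleAbs(c,alpha=1.6,beta=10),None,fx=f,fy=f,interpolation=cv2.INTER_CUBIC)
o=np.hstack([cv2.resize(cv2.convertScaleAbs(t[120:300,100:400],alpha=1.5),(450,270)),cv2.resize(k(s[110:200,190:290],3),(300,270))])
cv2.imwrite("pics/final.png",o)
for n,x,y in[("measure",179,178),("flask",224,159),("dish1",252,252),("dish2",347,267),("dropper",181,267),("beaker",377,168)]:
    A=cv2.imread("pics/top0.png")[y-12:y+12,x-12:x+12]; B=t[y-20:y+20,x-20:x+20]
    m=cv2.minMaxLoc(cv2.matchTemplate(B,A,cv2.TM_CCOEFF_NORMED)); print(n,"shift px",np.array(m[3])-8,round(m[1],2))
```

```text
away None [-194.66  310.83  287.85] [ 0.41  0.42 -0.09] 39.67
219 [127  93  88  82  82  89 139 138] [128  95  85  27  23  85 142 141] [128  95  85  29  23  86 142 141]
220 [ 64  41  41  49  67  72 140 140] [ 54  43  39  17  16  65 142 141] [ 54  41  39  19  17  65 142 142]
222 [ 60  35  32  29  25  53 110 139] [ 45  33  32  28  11  38 113 140] [ 45  34  32  27  11  39 113 141]
228 [ 77  70  38  32  31  27  57 104] [ 78  72  40  32  31  14  31 104] [ 78  72  40  32  30  14  30 103]
232 [54 55 51 33 36 50 27 62] [55 56 52 35 32 27 11 39] [55 56 51 35 31 27 12 40]
233 [56 57 57 33 30 41 24 56] [58 60 57 34 28 25 12 32] [57 58 57 35 29 27 10 31]
measure shift px [0 0] 1.0
flask shift px [0 0] 1.0
dish1 shift px [0 0] 1.0
dish2 shift px [0 0] 1.0
dropper shift px [0 0] 1.0
beaker shift px [0 0] 1.0
```

View pics/final.png

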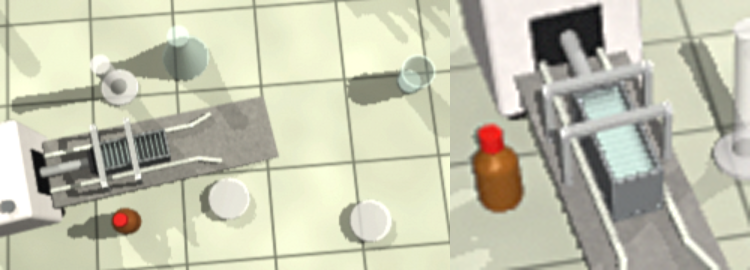

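One free check before handing in: the plate's lower edge in the first side picture was hidden behind bar 1, and that bounds where its face was when out.

Run:
```python
from h import *
n=C[:,2]
for z in(9,):
  print(np.round((cast("side",[(237,148.5),(237,153.5),(232,150),(232,155)],n,n@O+z)-O)@C,1))
```

```text
[[256.5   4.7   9. ]
 [241.5   9.5   9. ]
 [255.7  17.3   9. ]
 [240.8  22.    9. ]]
```

The face when out was between 241 and 256. The cassette's front is now at about 258, so the plate has been pushed, and that fits home at about 258. Handing in.

```bash
python3 -c "
from h import *
print(env.read_state()['time_s']); workorder.sign_off()"
```

```text
39.7667
the job is handed in; nothing more can be done
```

I stood the cassette on the low part of the ramp (centre about 60 mm up) and pushed it up with closed fingers, under both hold-down bars, to a hard stop. I then backed the arm well away and handed in at 39.8 s; no verdict was reported.

**Plate:** I believe the plate is home, but I could not read its travel directly.
- **Stop:** five further pushes from the same place, including 8 mm either side of the middle, all met a hard, square stop. The cassette did not move between the last two pictures.
- **Position:** the cassette's front is at about 258 mm up the slope. From the first side picture, the plate's face when out lay between about 241 and 256 mm, so it has been pushed in.
- **Conflicting sign:** in the top view, a dark strip behind the plate did not move. I first took it for the plate and suspected a snag. I now take it for a fixed backing, because the gap in front of it has closed.

**Push force:** every push after the cassette reached the stop was set to stop at a force change of 4 to 7 N, against the 20 N limit. I did not record the peak forces.

**Bystanders:** none of the six pieces of glassware and dishes moved by even a pixel in the top view.

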